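# Make up two spectrometer accessory kits

## Robot

A 7-joint arm with a two-finger parallel gripper is mounted at the origin on the work surface. World frame = base frame: x ahead of the robot, y to its left, z up, the work surface at z = 0. Lengths are in m, angles in rad, forces in N, time in s.
With the tool pointing down it reaches from about 0.425 to 0.875 m from the base axis. Payload 4.7 kg.
Tool frame: the origin (TCP) lies between the finger pads; the fingertips stand 11 mm ahead of it and the grasp point (between the pads) lies 8 mm behind it (ctrl.tip_reach is the distance from the TCP to the fingertips, in m); z points along the fingers, y is the direction in which the jaws open and shut (so a half turn about z gives the same grasp; the last joint's range is limited). The gripper opens to 87 mm and grips with 3 to 60 N. Pads are 19 mm wide; open, the fingers measure 117 mm over their backs; the gripper's body (75 mm by 190 mm) begins 51 mm behind the grasp point.
Start: joints at [-1.221, 0.321, -0.07, 1.45, 0.023, 1.371, -0.057], TCP at [0.214, 0.614, 0.213] pointing down, gripper open.
Joint ranges: [-2.86, 2.86], [-0.3, 2.09], [-1.38, 1.24], [0.06, 2.45], [-1.56, 4.7], [0.09, 2.05], [-2.69, 2.69]. Speed limits (rad/s): [2.57, 2.57, 3.14, 3.14, 3.14, 3.14, 3.14].

## Interface

Orientations are given as a rotation vector (axis times angle).
In Python, from bench import ctrl gives the robot as it stands. The module is installed in compiled form; this text tells all that it offers.
- The arm moves only by the tool move_arm, never from a script. Its argument "rows" is a list of rows, each an object with "xyz": the shift along the tool's x, y, z in cm, a list of three; "twist": the turn, a rotation vector about the tool's x, y, z in rad, a list of three; "grip": the closure, from 0 (fully open) to 1 (shut). A call has 1 to 5 rows; each row is the pose to reach, as a shift and turn from the pose commanded when the call began, along the tool's axes at that moment; what a row does not reach only later rows make up. A row lasts 1/10 s, in which the tool goes at most 50 mm and 8.59 degrees, less where a joint would pass 70% of its speed; a pose out of reach is approached as far as the arm can. A call with a gripper value outside its range is refused whole. The fingers move at their own pace and stop on an object; "force" is the grip in N (left out, the last holds). Time passes only in rows, so rows that repeat a pose let the fingers close. It gives the time, the measured TCP pose, the force and the opening at its end, in the units of the state.
- ctrl.get_state(): the state, without advancing time (a new reading comes with each control period).
- ctrl.get_image(name): name is "side" or "top"; returns (picture, depth): 400x640x3 uint8, blue, green, red; 400x640 float32, m along the optical axis (not along the pixel's ray), 0 where there is no reading.
- ctrl.camera_info(name): a dict with "mtx" (3x3 intrinsics, pixels), "k1" (the pictures are not rectified: a ray, as slopes to the right and down, at radius r is drawn at 1 + k1 r^2 times it, then the intrinsics apply), "world_from_camera" (4x4, takes a point from camera to world coordinates). Camera axes: x right, y down, z forward; pixel columns grow to the right and rows downward; lengths in m; the calibration is good to about 2 mm. A picture is of the moment at which its call begins. camera_info takes no time and is no camera call.
- ctrl.close_job(): hands the job in, once; it reports no verdict.
The state is a dict: "time": time; "joint_positions": joint angles; "qd": joint speeds; "joint_torque": joint torques, N m; "position": TCP position; "tool_rot": TCP orientation; "ft_force": force on the tool from outside, world axes, zero at the start; "torque": the same for the moment, N m; "grip_width": opening from 0.0 (shut) to 1.0 (fully open).
Only numpy, scipy, OpenCV 4.12 (cv2) and the standard library are available. Lean on these libraries where they do the work, as an engineer would, in place of code of your own. Each camera call takes 0.05 s, during which the arm holds its last target. There are 200 camera calls.

## Task

Make up two kits from the stock between the trays: the blue tray gets the aluminium liquid cell (rectangular pocket) and the amber vial (round pocket); the orange tray gets the steel pellet die (larger pocket) and the green-lidded jar (smaller pocket). Complete the blue kit before you move anything for the orange one, and leave each thing upright, flat on the floor of its pocket. Leave the red-capped vial, the duster can, the petri dish and the tweezers where they are.

Things in the scene. Friction and masses are not known exactly. Their poses are not given: they have to be found in the camera images.
- blue_tray: Blue plastic kit tray, 180 x 100 x 20 mm, fixed to the table. Origin: centre of its underside; x along its length, z up. Two pockets with black floors, 12 mm deep (floor 8 mm, top 20 mm above the underside), 1 mm chamfers: a rectangular one, 82 mm along x by 58 mm along y, centred at x = -40 mm, y = 0; and a round one, 50 mm in diameter, centred at x = +53 mm, y = 0.
- orange_tray: Orange plastic kit tray, 180 x 100 x 20 mm, fixed to the table. Origin: centre of its underside; x along its length, z up. Two pockets with black floors, 12 mm deep (floor 8 mm, top 20 mm above the underside), 1 mm chamfers: a larger round one, 76 mm in diameter, centred at x = -42 mm, y = 0; and a smaller round one, 54 mm in diameter, centred at x = +50 mm, y = 0.
- liquid_cell: Liquid cell: flat aluminium block 62 mm (x) x 38 mm (y) x 28 mm high with a black band round it, a small round window in the middle of its top and two brass ports (8 mm in diameter, 8 mm high, at x = +21 and -21 mm) standing on the top. Lies flat, any turn. Origin at the centre of its underside, z up. About 0.14 kg.
- amber_vial: Amber glass vial with a white cap, standing: body 28 mm in diameter up to 43 mm, then a shoulder narrowing to the cap, 23 mm in diameter from 48 to 60 mm height. Origin at the centre of its underside, z up. About 0.035 kg.
- pellet_die: Steel pellet die, standing: dark round foot 56 mm in diameter and 14 mm high, grey barrel 40 mm in diameter from 14 to 45 mm, dark plunger 18 mm in diameter up to 60 mm. Origin at the centre of its underside, z up. About 0.35 kg.
- salt_jar: Round white plastic jar with a green lid, standing, 45 mm high: jar 34 mm in diameter up to 31 mm, lid 35 mm in diameter above. Origin at the centre of its underside, z up. About 0.05 kg.
- red_cap_vial: Clear glass vial with a red cap, standing among the stock; same shape as the amber vial (28 mm in diameter, 60 mm high). Origin at the centre of its underside. To be left alone.
- duster_can: Duster can, standing beyond the stock, 52 mm in diameter, 150 mm high, dark with an orange label. Origin at the centre of its underside. To be left alone.
- petri_dish: Open glass petri dish, 90 mm in diameter, 16 mm high. Origin at the centre of its underside. To be left alone.
- tweezers: Pair of flat steel tweezers lying on the table, about 130 mm long and 5 mm thick. Origin under the middle, x along the length. To be left alone.
Not all that is in view belongs to the job. Several things have the shape of the salt_jar; the one meant has the colours described above.

How it is judged:
By the outcome, as a careful person would: the job done as asked, in the order asked, and still so for the second after the job is handed in, with the robot touching nothing.
It also fails if it takes over 109 s, if anything falls off the work surface, if the arm or the gripper's body presses on something with over 40 N, if the wrist force passes 120 N, or if a joint passes its speed limit or range.

## Working session

There is one attempt and no reset: what is moved stays moved. The work goes in short steps, Python scripts to look and compute and a tool call to move; the robot and the scene stay as the last step left them, time stands still between calls to the robot, and variables do not carry over. Pictures are saved under pics/ and viewed, about 12 in all and at most 16, crops included, and the job is handed in when it is done.

Besides the shell and the picture viewer there is one more tool, called after ">>>" by a JSON object that holds its "fn" and its "kwargs". move_arm: Moves the arm, as the interface text tells. Its arguments: {"type":"object","properties":{"rows":{"type":"array"},"force":{"type":"number"}},"required":["rows"]}

```bash
mkdir -p pics; cat > h.py <<'E'
import numpy as np, cv2
from bench import ctrl
def snap(n,tag):
    im,d=ctrl.get_image(n); cv2.imwrite(f'pics/{tag}.png',im); np.save(f'pics/{tag}.npy',d); return im,d
def cloud(n,d):
    c=ctrl.camera_info(n);K=np.array(c['mtx']);T=np.array(c['world_from_camera'])
    h,w=d.shape;u,v=np.meshgrid(np.arange(w),np.arange(h))
    p=np.stack([u,v],-1).reshape(-1,1,2).astype(np.float64)
    r=cv2.undistortPoints(p,K,np.array([c['k1'],0,0,0,0.])).reshape(h,w,2)
    P=np.dstack([r[...,0]*d,r[...,1]*d,d])
    return P@T[:3,:3].T+T[:3,3]
E
python3 - <<'E'
from h import *
for n in('side','top'):
    im,d=snap(n,n+'0');c=ctrl.camera_info(n);print(n,c)
print(ctrl.get_state(),ctrl.tip_reach)
E
```

```text
side {'mtx': array([[420.40628274,   0.        , 321.24858187],
       [  0.        , 420.40628274, 202.15645149],
       [  0.        ,   0.        ,   1.        ]]), 'k1': 0.006999371063327654, 'world_from_camera': array([[-0.7070562 , -0.4641513 ,  0.53351205,  0.12939567],
       [-0.70705991,  0.45149658, -0.54425832,  0.48296915],
       [ 0.01173934, -0.7620462 , -0.64741623,  0.60863233],
       [ 0.        ,  0.        ,  0.        ,  1.        ]])}
top {'mtx': array([[392.7504612 ,   0.        , 326.23437212],
       [  0.        , 392.7504612 , 199.11416947],
       [  0.        ,   0.        ,   1.        ]]), 'k1': -0.08428546182801647, 'world_from_camera': array([[ 0.00112027, -0.9855515 ,  0.16937231,  0.48098295],
       [-0.99971631,  0.00292588,  0.02363763, -0.01754816],
       [-0.02379167, -0.16935074, -0.98526863,  0.77911013],
       [ 0.        ,  0.        ,  0.        ,  1.        ]])}
{'time': 0.1, 'joint_positions': array([-1.22091708,  0.32177068, -0.07006082,  1.4515298 ,  0.02259851,
        1.37078925, -0.0569216 ]), 'qd': array([ 0.00031341, -0.00061964,  0.00036838, -0.00190982, -0.00013103,
       -0.00012243,  0.00012378]), 'joint_torque': array([-7.29861422e-04, -4.92567551e+01, -4.06101560e-01, -3.13399923e+01,
       -6.43468439e-02,  3.95039935e-02,  6.10413053e-05]), 'position': array([0.21407394, 0.61320875, 0.21196819]), 'tool_rot': array([-5.24961314e-01, -3.09722822e+00,  2.67053954e-03]), 'ft_force': array([ 1.81233391,  0.37135178, -0.35559509]), 'torque': array([-0.01426999,  0.01801251, -0.03501974]), 'grip_width': 1.0028539810100696} 0.011
```

View pics/top0.png

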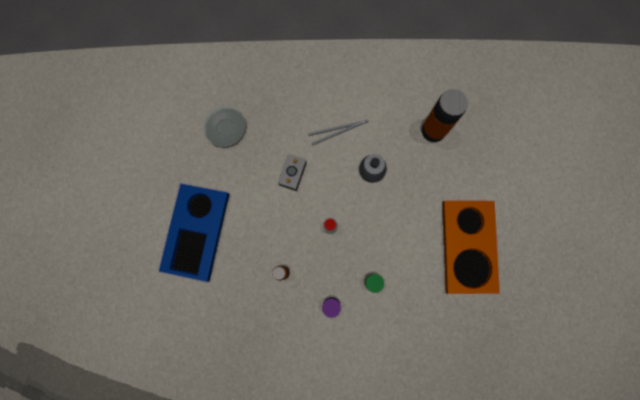

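View pics/side0.png

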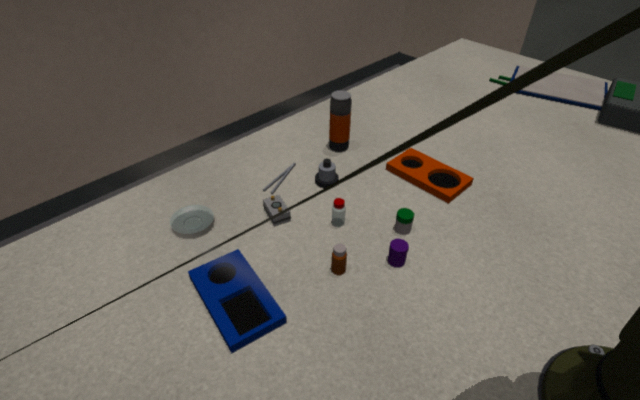

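The top view shows:
- Blue tray at (195,232), with its rectangular pocket at (188,252) and round pocket at (200,205).
- Orange tray at (471,247), with its larger pocket at (472,268) and smaller one at (470,221).

Candidates in the top view:
- **Amber vial:** (281,272) has a white cap; (330,225) is the red-capped vial to leave.
- **Jar:** (374,282) is green; (332,307) is a purple decoy.
- **Liquid cell:** (292,172).
- **Die:** (373,168); the duster can is at (450,105).

The side view agrees: amber (339,260), red (339,210), green on white (405,220), purple (398,252). A dark line also crosses the side view.

```bash
cat > m.py <<'E'
from h import *
T={n:(cv2.imread(f'pics/{n}0.png'),cloud(n,np.load(f'pics/{n}0.npy')),np.load(f'pics/{n}0.npy')) for n in('top','side')}
def box(n,u0,v0,u1,v1,zlo,zhi,lab):
    im,P,d=T[n];q=P[v0:v1,u0:u1].reshape(-1,3);k=d[v0:v1,u0:u1].ravel()>0
    k&=(q[:,2]>zlo)&(q[:,2]<zhi);q=q[k]
    if len(q)<5: print(n,lab,'few',len(q));return None
    c,r=cv2.minEnclosingCircle(q[:,:2].astype(np.float32))
    R=cv2.minAreaRect((q[:,:2]*1000).astype(np.float32))
    print(n,lab,len(q),'zmed %.4f z95 %.4f'%(np.median(q[:,2]),np.percentile(q[:,2],95)),'mean',q[:,:2].mean(0).round(4),'circ',np.round(c,4),round(r,4),'rect',np.round(R[0],1),np.round(R[1],1),round(R[2],1))
    return q
if __name__=='__main__':
    for n,b in(('top',(230,200,275,260)),('top',(390,180,430,270)),('side',(290,290,330,340)),('side',(420,280,500,320))):box(n,*b,-.05,.05,'table')
    box('top',150,175,240,290,.015,.03,'blue');box('top',435,190,510,300,.015,.03,'orange')
    box('side',180,245,295,350,.015,.03,'blue');box('side',380,145,480,205,.015,.03,'orange')
    for lab,t,s,zl,zh in(('cell',(270,145,315,195),(258,190,296,228),.022,.032),('ports',(270,145,315,195),(258,190,296,228),.0325,.045),('amber',(265,258,297,290),(325,238,352,280),.05,.07),
      ('amberbody',(265,258,297,290),(325,238,352,280),.01,.04),('die_plg',(350,145,395,190),(310,150,345,192),.053,.07),('die_brl',(350,145,395,190),(310,150,345,192),.038,.05),('die_foot',(350,145,395,190),(310,150,345,192),.007,.018),
      ('jar',(355,265,392,300),(392,203,418,238),.04,.055),('purple',(317,292,347,322),(385,236,412,270),.04,.055),('red',(318,210,344,240),(328,195,350,228),.05,.07),('can',(415,80,475,145),(325,85,355,155),.13,.17),('petri',(200,100,250,152),(165,200,218,240),.005,.03)):
        box('top',*t,zl,zh,lab);box('side',*s,zl,zh,lab)
    im,P,d=T['side'];print('wire',[(u,v,d[v,u],P[v,u].round(3)) for u,v in((560,65),(480,110),(420,148),(600,42))])
    s=T['side'][0];t=T['top'][0]
    a=cv2.resize(s[185:285,310:430],None,fx=4,fy=4,interpolation=cv2.INTER_CUBIC);b=cv2.resize(t[260:330,260:400],(480,240));cv2.imwrite('pics/crop.png',np.vstack([cv2.convertScaleAbs(a,alpha=1.5),b]))
E
python3 m.py
```

```text
top table 2688 zmed 0.0000 z95 0.0023 mean [0.5538 0.1499] circ [0.5543 0.1505] 0.0748 rect [554.6 150.8] [120.8  91.5] 1.4
top table 3587 zmed 0.0002 z95 0.0024 mean [ 0.5637 -0.1647] circ [ 0.5648 -0.1647] 0.098 rect [ 564.9 -164.8] [ 79.9 180.7] 88.1
side table 1994 zmed -0.0001 z95 0.0016 mean [0.437  0.1935] circ [0.4388 0.1915] 0.0599 rect [438.8 192.4] [ 70.  100.6] 45.7
side table 3188 zmed 0.0000 z95 0.0017 mean [ 0.2737 -0.0165] circ [ 0.2723 -0.0205] 0.0922 rect [272.1 -20.4] [163.1  86.5] 45.5
top blue 2894 zmed 0.0199 z95 0.0221 mean [0.5532 0.2621] circ [0.5468 0.2639] 0.102 rect [547.7 264.2] [102.3 180. ] 79.0
top orange 3065 zmed 0.0201 z95 0.0223 mean [ 0.5227 -0.2794] circ [ 0.5184 -0.2794] 0.1018 rect [ 518.4 -280.3] [102.9 178.2] 89.4
side blue 3328 zmed 0.0198 z95 0.0214 mean [0.5481 0.2672] circ [0.5491 0.2642] 0.1031 rect [549.6 264.4] [100.6 183.8] 79.0
side orange 1368 zmed 0.0196 z95 0.0214 mean [ 0.5189 -0.2753] circ [ 0.5182 -0.2776] 0.1027 rect [ 518.9 -279.1] [105.9 181.5] 89.9
top cell 577 zmed 0.0280 z95 0.0304 mean [0.6656 0.0688] circ [0.6664 0.0694
[... 2474 characters left out ...]
39 -0.2171] circ [ 0.7571 -0.2191] 0.0263 rect [ 756.  -219.5] [49.3 51. ] 34.8
side can 290 zmed 0.1481 z95 0.1508 mean [ 0.7508 -0.2128] circ [ 0.7565 -0.218 ] 0.0261 rect [ 755.8 -217.9] [48.9 48.9] 4.7
top petri 1136 zmed 0.0108 z95 0.0164 mean [0.7696 0.2155] circ [0.7683 0.2135] 0.0449 rect [767.3 213.5] [86.5 87.6] 25.2
side petri 832 zmed 0.0105 z95 0.0159 mean [0.7739 0.2115] circ [0.7698 0.2136] 0.0465 rect [767.8 213.2] [87.6 87.7] 89.1
wire [(560, 65, np.float32(0.0), array([0.129, 0.483, 0.609])), (480, 110, np.float32(0.0), array([0.129, 0.483, 0.609])), (420, 148, np.float32(1.1134694), array([ 0.605, -0.373,  0.   ])), (600, 42, np.float32(0.0), array([0.129, 0.483, 0.609]))]
```

View pics/crop.png

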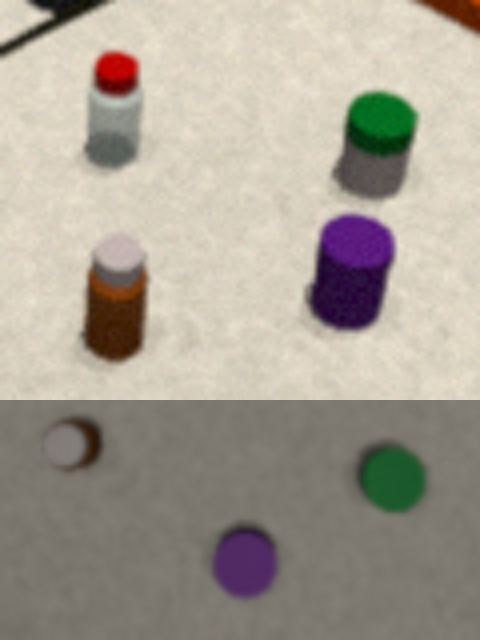

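The green-on-white jar, white-capped amber vial, red-capped vial and purple decoy are clearly told apart, so the choices stand. Both cameras agree within about 2 mm. Next I check the pocket centres and plan the first reach.

```bash
cat > plan.py <<'E'
import sys
from h import *
from scipy.spatial.transform import Rotation as Ro
def tgt(th):
    t=np.radians(th);y=np.array([np.cos(t),np.sin(t),0]);z=np.array([0,0,-1.]);return np.column_stack([np.cross(y,z),y,z])
def plan(*wps):
    s=ctrl.get_state();p=s['position'];R=Ro.from_rotvec(s['tool_rot']).as_matrix()
    print('t %.2f'%s['time'],'pos',p.round(4),'jaw %.1f'%np.degrees(np.arctan2(R[1,1],R[0,1])),'F',s['ft_force'].round(1),'g %.3f'%s['grip_width'],'q',s['joint_positions'].round(2))
    for x,y,z,th in wps:
        q=np.array([x,y,z]);Rt=tgt(th);d=R.T@(q-p)*100;tw=Ro.from_matrix(R.T@Rt).as_rotvec()
        print((x,y,z,th),'xyz cm',d.round(2),'|%.1f|'%np.linalg.norm(d),'twist',tw.round(3));p,R=q,Rt
if __name__=='__main__': plan(*eval('['+sys.argv[1]+']'))
E
python3 - <<'E'
from m import *
for n,B in(('top',((150,175,240,290),(435,190,510,300))),('side',((180,245,295,350),(380,145,480,205)))):
    im,P,d=T[n]
    for u0,v0,u1,v1 in B:
        c=im[v0:v1,u0:u1].max(2);z=P[v0:v1,u0:u1,2];m=((c<50)&(z>.003)&(z<.013)).astype(np.uint8)
        k,l,st,ce=cv2.connectedComponentsWithStats(m)
        for i in range(1,k):
            if st[i,4]>60:
                q=P[v0:v1,u0:u1][l==i];print(n,st[i,4],q.mean(0).round(4),np.round(cv2.minAreaRect((q[:,:2]*1000).astype(np.float32))[0],1))
E
python3 plan.py "(.667,.07,.15,71.8),(.667,.07,.027,71.8)"
```

```text
top 413 [0.6016 0.2575 0.0084] [601.2 257.3]
top 1093 [0.5087 0.2749 0.0086] [509.  274.5]
top 474 [ 0.5695 -0.2826  0.0089] [ 568.8 -282.5]
top 1059 [ 0.4766 -0.2819  0.0088] [ 476.8 -281.8]
side 328 [0.6066 0.2541 0.0084] [606.6 254.3]
side 1299 [0.5138 0.2706 0.0086] [514.4 270.2]
side 155 [0.4619 0.2851 0.0089] [461.6 283.9]
side 122 [ 0.5741 -0.288   0.0083] [ 573.2 -286.3]
side 343 [ 0.4805 -0.2873  0.0085] [ 480.7 -288.4]
t 0.10 pos [0.2141 0.6132 0.212 ] jaw 70.8 F [ 1.8  0.4 -0.4] g 1.003 q [-1.22  0.32 -0.07  1.45  0.02  1.37 -0.06]
(0.667, 0.07, 0.15, 71.8) xyz cm [-60.66 -36.35   6.26] |71.0| twist [-0.002  0.    -0.018]
(0.667, 0.07, 0.027, 71.8) xyz cm [ 0.   0.  12.3] |12.3| twist [0. 0. 0.]
```

The pocket centres agree with the tray poses, given wall occlusion, and the floors measure about 8.5 mm. Moving above the cell.

>>> {"fn": "move_arm", "kwargs": {"rows": [{"xyz":[-4.04,-2.42,0.42],"twist":[0,0,0],"grip":0},{"xyz":[-8.1,-4.85,0.84],"twist":[0,0,0],"grip":0},{"xyz":[-12.1,-7.3,1.25],"twist":[0,0,0],"grip":0},{"xyz":[-16.2,-9.7,1.7],"twist":[0,0,-0.01],"grip":0},{"xyz":[-20.2,-12.1,2.1],"twist":[0,0,-0.018],"grip":0}], "force": 25}}

```text
time: 0.6
position: [0.366, 0.4309, 0.1914]
tool_rot: [-0.497, -3.102, 0.001]
ft_force: [-0.1, 0.7, -0.5]
grip_width: 0.999
```

>>> {"fn": "move_arm", "kwargs": {"rows": [{"xyz":[-4.04,-2.42,0.42],"twist":[0,0,0],"grip":0},{"xyz":[-8.1,-4.85,0.84],"twist":[0,0,0],"grip":0},{"xyz":[-12.1,-7.3,1.25],"twist":[0,0,0],"grip":0},{"xyz":[-16.2,-9.7,1.7],"twist":[0,0,0],"grip":0},{"xyz":[-20.2,-12.1,2.1],"twist":[0,0,0],"grip":0}]}}

```text
time: 1.1
position: [0.52, 0.253, 0.1705]
tool_rot: [-0.497, -3.102, 0.0]
ft_force: [-0.1, 0.5, -0.6]
grip_width: 0.997
```

>>> {"fn": "move_arm", "kwargs": {"rows": [{"xyz":[-4.04,-2.42,0.42],"twist":[0,0,0],"grip":0},{"xyz":[-8.1,-4.85,0.84],"twist":[0,0,0],"grip":0},{"xyz":[-12.1,-7.3,1.25],"twist":[0,0,0],"grip":0},{"xyz":[-16.2,-9.7,1.7],"twist":[0,0,0],"grip":0},{"xyz":[-20.2,-12.1,2.1],"twist":[0,0,0],"grip":0}]}}

```text
time: 1.6
position: [0.674, 0.0753, 0.1493]
tool_rot: [-0.497, -3.101, 0.0]
ft_force: [0.3, 0.0, 0.5]
grip_width: 0.999
```

```bash
python3 plan.py "(.667,.07,.06,71.8),(.667,.07,.025,71.8)"
```

```text
t 1.60 pos [0.674  0.0753 0.1493] jaw 71.8 F [0.3 0.  0.5] g 0.999 q [-0.41  0.42  0.34  1.47 -0.15  1.28  1.2 ]
(0.667, 0.07, 0.06, 71.8) xyz cm [ 0.49 -0.72  8.93] |9.0| twist [-0.    -0.001  0.   ]
(0.667, 0.07, 0.025, 71.8) xyz cm [0.  0.  3.5] |3.5| twist [0. 0. 0.]
```

>>> {"fn": "move_arm", "kwargs": {"rows": [{"xyz":[0.49,-0.72,2],"twist":[0,0,0],"grip":0},{"xyz":[0.49,-0.72,5],"twist":[0,0,0],"grip":0},{"xyz":[0.49,-0.72,7],"twist":[0,0,0],"grip":0},{"xyz":[0.49,-0.72,7],"twist":[0,0,0],"grip":0},{"xyz":[0.49,-0.72,7],"twist":[0,0,0],"grip":0}]}}

```text
time: 2.1
position: [0.6661, 0.0716, 0.0798]
tool_rot: [-0.497, -3.101, 0.001]
ft_force: [0.9, 0.1, 0.5]
grip_width: 1.002
```

```bash
python3 - <<'E'
from h import *
t,_=snap('top','t1');s,_=snap('side','s1')
cv2.imwrite('pics/c1.png',np.hstack([cv2.resize(t[90:240,220:400],(480,400)),cv2.resize(s[120:270,200:380],(320,267)).repeat(1,0)[:, :] if 0 else cv2.resize(s[130:250,200:290],(300,400))]))
E
python3 plan.py "(.667,.07,.025,71.8)"
```

```text
t 2.20 pos [0.6674 0.0717 0.0816] jaw 71.8 F [-0.2  1.1  0.2] g 1.000 q [-0.4   0.46  0.33  1.56 -0.16  1.15  1.22]
(0.667, 0.07, 0.025, 71.8) xyz cm [-0.01 -0.18  5.66] |5.7| twist [0.001 0.002 0.   ]
```

View pics/c1.png

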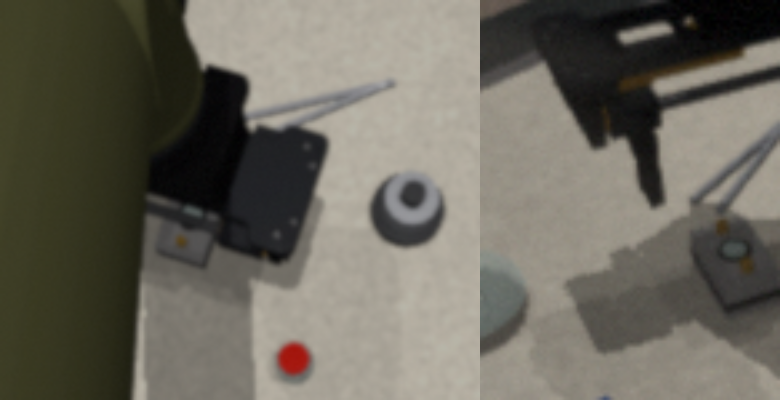

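Top crop: the gripper stands over the cell with the jaws across its short side, clear of the tweezers and the red vial. In the side crop the left finger is well outside the cell. Descending and gripping.

>>> {"fn": "move_arm", "kwargs": {"rows": [{"xyz":[0,-0.15,2.5],"twist":[0,0,0],"grip":0},{"xyz":[0,-0.15,4.5],"twist":[0,0,0],"grip":0},{"xyz":[0,-0.15,5.6],"twist":[0,0,0],"grip":0},{"xyz":[0,-0.15,5.6],"twist":[0,0,0],"grip":0},{"xyz":[0,-0.15,5.6],"twist":[0,0,0],"grip":0.2}]}}

```text
time: 2.7
position: [0.6667, 0.0702, 0.0252]
tool_rot: [0.497, 3.1, 0.001]
ft_force: [-0.2, -0.5, 0.2]
grip_width: 0.966
```

>>> {"fn": "move_arm", "kwargs": {"rows": [{"xyz":[0,0,0],"twist":[0,0,0],"grip":0.4},{"xyz":[0,0,0],"twist":[0,0,0],"grip":0.5},{"xyz":[0,0,0],"twist":[0,0,0],"grip":0.6},{"xyz":[0,0,0],"twist":[0,0,0],"grip":0.8},{"xyz":[0,0,0],"twist":[0,0,0],"grip":1}]}}

```text
time: 3.2
position: [0.6659, 0.0701, 0.0242]
tool_rot: [0.497, 3.102, 0.0]
ft_force: [0.7, 0.3, 0.2]
grip_width: 0.542
```

>>> {"fn": "move_arm", "kwargs": {"rows": [{"xyz":[0,0,0],"twist":[0,0,0],"grip":1},{"xyz":[0,0,0],"twist":[0,0,0],"grip":1},{"xyz":[0,0,0],"twist":[0,0,0],"grip":1},{"xyz":[0,0,0],"twist":[0,0,0],"grip":1},{"xyz":[0,0,0],"twist":[0,0,0],"grip":1}]}}

```text
time: 3.7
position: [0.6659, 0.0701, 0.024]
tool_rot: [0.497, 3.102, 0.0]
ft_force: [-0.6, 0.9, -0.2]
grip_width: 0.081
```

Width 0.08 is far less than the 38 mm (0.44) expected, so I look.

```bash
python3 - <<'E'
from h import *
t,_=snap('top','t2');s,_=snap('side','s2')
cv2.imwrite('pics/c2.png',np.hstack([cv2.resize(t[90:240,220:400],(400,333)),cv2.resize(s[130:255,200:350],(400,333))]))
E
python3 plan.py
```

```text
Traceback (most recent call last):
  File "plan.py", line 12, in <module>
    if __name__=='__main__': plan(*eval('['+sys.argv[1]+']'))
                                            ~~~~~~~~^^^
IndexError: list index out of range
```

View pics/c2.png

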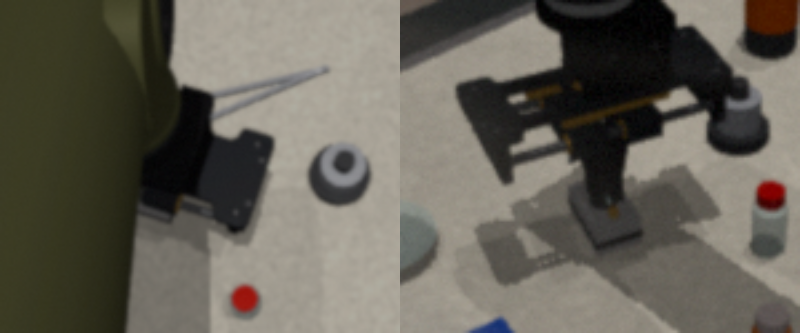

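The side crop shows the jaws shut just above the middle of the cell's top at (600,200): the tips stand higher than I reckoned. I measure the tip height from depth.

```bash
python3 - <<'E'
from h import *
d=np.load('pics/s2.npy');P=cloud('side',d);im=cv2.imread('pics/s2.png')
# crop x: u=200+cx*150/400, v=130+cy*125/333
for v in range(176,222,3):
    print(v,[(u,P[v,u].round(3).tolist(),int(im[v,u].max())) for u in (272,276,280)])
s=ctrl.get_state();print(s['position'],s['tool_rot'],s['ft_force'],s['grip_width'])
E
```

```text
176 [(272, [0.646, 0.091, 0.127], 20), (276, [0.642, 0.084, 0.126], 22), (280, [0.651, 0.068, 0.113], 14)]
179 [(272, [0.64, 0.096, 0.126], 18), (276, [0.635, 0.091, 0.126], 14), (280, [0.636, 0.08, 0.12], 29)]
182 [(272, [0.638, 0.098, 0.121], 18), (276, [0.633, 0.092, 0.12], 16), (280, [0.654, 0.067, 0.095], 10)]
185 [(272, [0.636, 0.1, 0.116], 19), (276, [0.633, 0.093, 0.113], 19), (280, [0.657, 0.064, 0.085], 12)]
188 [(272, [0.636, 0.101, 0.109], 12), (276, [0.658, 0.075, 0.082], 14), (280, [0.655, 0.066, 0.079], 15)]
191 [(272, [0.657, 0.086, 0.081], 20), (276, [0.656, 0.076, 0.076], 21), (280, [0.656, 0.066, 0.071], 16)]
194 [(272, [0.659, 0.085, 0.072], 20), (276, [0.658, 0.075, 0.067], 17), (280, [0.655, 0.068, 0.064], 18)]
197 [(272, [0.659, 0.085, 0.064], 22), (276, [0.657, 0.077, 0.061], 22), (280, [0.655, 0.068, 0.056], 21)]
200 [(272, [0.665, 0.081, 0.05], 20), (276, [0.657, 0.077, 0.052], 24), (280, [0.654, 0.069, 0.05], 23)]
203 [(272, [0.666, 0.081, 0.041], 21), (276, [0.656, 0.078, 0.046], 29), (280, [0.655, 0.069, 0.041], 25)]
206 [(272, [0.671, 0.079, 0.029], 28), (276, [0.658, 0.078, 0.036], 28), (280, [0.66, 0.066, 0.027], 37)]
209 [(272, [0.664, 0.084, 0.028], 59), (276, [0.659, 0.078, 0.027], 60), (280, [0.645, 0.078, 0.036], 63)]
212 [(272, [0.657, 0.09, 0.028], 67), (276, [0.651, 0.084, 0.028], 61), (280, [0.645, 0.079, 0.029], 62)]
215 [(272, [0.649, 0.096, 0.028], 61), (276, [0.645, 0.089, 0.027], 60), (280, [0.64, 0.083, 0.026], 60)]
218 [(272, [0.653, 0.095, 0.017], 55), (276, [0.644, 0.091, 0.02], 65), (280, [0.64, 0.083, 0.018], 59)]
221 [(272, [0.651, 0.096, 0.01], 46), (276, [0.642, 0.093, 0.014], 37), (280, [0.639, 0.085, 0.011], 35)]
[0.66587746 0.07008544 0.02397584] [4.97022728e-01 3.10193705e+00 9.89038100e-05] [ 0.55684188 -0.34356006 -0.7816886 ] 0.03297409343698827
```

The tips stand at z ≈ 0.031 with the reported TCP at 0.024, so they are about 18–20 mm higher than stated. I lift, open and measure the tip offset precisely on the free finger.

>>> {"fn": "move_arm", "kwargs": {"rows": [{"xyz":[0,0,-2],"twist":[0,0,0],"grip":1},{"xyz":[0,0,-4],"twist":[0,0,0],"grip":0.5},{"xyz":[0,0,-5],"twist":[0,0,0],"grip":0},{"xyz":[0,0,-5],"twist":[0,0,0],"grip":0},{"xyz":[0,0,-5],"twist":[0,0,0],"grip":0}]}}

```text
time: 4.3
position: [0.6655, 0.0701, 0.0735]
tool_rot: [-0.497, -3.102, -0.0]
ft_force: [0.3, 0.4, -0.2]
grip_width: 0.288
```

>>> {"fn": "move_arm", "kwargs": {"rows": [{"xyz":[0,0,0],"twist":[0,0,0],"grip":0},{"xyz":[0,0,0],"twist":[0,0,0],"grip":0},{"xyz":[0,0,0],"twist":[0,0,0],"grip":0},{"xyz":[0,0,0],"twist":[0,0,0],"grip":0}]}}

```text
time: 4.7
position: [0.6656, 0.07, 0.0735]
tool_rot: [-0.497, -3.101, 0.0]
ft_force: [0.2, 0.0, 0.5]
grip_width: 0.658
```

```bash
cat > tip.py <<'E'
from h import *
from scipy.spatial.transform import Rotation as Ro
s=ctrl.get_state();R=Ro.from_rotvec(s['tool_rot']).as_matrix();print(s['position'].round(4),s['grip_width'])
for n in('side','top'):
    im,d=snap(n,'tip_'+n);L=(cloud(n,d)-s['position'])@R
    k=(d>0)&(abs(L[...,0])<.02)&(abs(L[...,1])>.036)&(abs(L[...,1])<.07)&(L[...,2]>-.06)
    for sg in(1,-1):
        q=L[k&(sg*L[...,1]>0)];h,e=np.histogram(q[:,2],np.arange(-.06,.1,.004));print(n,sg,[(round(a*1000),int(c)) for a,c in zip(e,h) if c])
        f=q[(q[:,2]<-.01)]; 
        if len(f): print('  fing x',np.percentile(f[:,0],[2,98]).round(4),'y',np.percentile(f[:,1],[2,98]).round(4),'z',np.percentile(f[:,2],[2,98]).round(4))
E
python3 tip.py;python3 - <<'E'
from m import *
T['side']=(None,cloud('side',np.load('pics/tip_side.npy')),np.load('pics/tip_side.npy'))
box('side',258,190,296,228,.022,.032,'cell')
E
```

```text
[0.6656 0.07   0.0735] 0.6580501150822192
side 1 [(-60, 9), (-56, 6), (-52, 6), (-48, 6), (-44, 6), (-40, 5), (-36, 4), (-32, 3), (-28, 7), (-24, 5), (-20, 5), (-16, 8), (-12, 2), (68, 8), (72, 207), (76, 1)]
  fing x [-0.0102  0.0138] y [0.0363 0.0427] z [-0.0595 -0.0116]
side -1 [(-60, 6), (-56, 4), (-52, 5), (-48, 5), (-44, 2), (-40, 3), (-36, 2), (-32, 1), (-28, 3), (-24, 2), (-20, 1), (-16, 2), (-12, 1), (68, 8), (72, 172), (76, 1)]
  fing x [0.0089 0.0133] y [-0.0433 -0.0362] z [-0.0595 -0.0117]
top 1 []
top -1 [(68, 11), (72, 92), (76, 5)]
side cell 369 zmed 0.0277 z95 0.0298 mean [0.6646 0.0724] circ [0.6677 0.07  ] 0.0363 rect [667.6  69.8] [39.  64.3] 70.4
```

The free finger ends about 9 mm behind the reported TCP, so tip z ≈ reported z + 9 mm. The cell hasn't moved. For tips at 16 mm I go to reported z = 0.007.

>>> {"fn": "move_arm", "kwargs": {"rows": [{"xyz":[0,0,0],"twist":[0,0,0],"grip":0},{"xyz":[0,0,0],"twist":[0,0,0],"grip":0},{"xyz":[0,0,0],"twist":[0,0,0],"grip":0},{"xyz":[0,0,1.5],"twist":[0,0,0],"grip":0},{"xyz":[0,0,3],"twist":[0,0,0],"grip":0}]}}

```text
time: 5.3
position: [0.666, 0.0701, 0.0431]
tool_rot: [0.497, 3.101, 0.001]
ft_force: [0.6, -0.1, -0.9]
grip_width: 1.0
```

>>> {"fn": "move_arm", "kwargs": {"rows": [{"xyz":[0.0,0,1.5],"twist":[0,0,0],"grip":0},{"xyz":[0,0,2.8],"twist":[0,0,0],"grip":0},{"xyz":[0,0,3.65],"twist":[0,0,0],"grip":0},{"xyz":[0,0,3.65],"twist":[0,0,0],"grip":0},{"xyz":[0,0,3.65],"twist":[0,0,0],"grip":0}]}}

```text
time: 5.8
position: [0.6661, 0.07, 0.0074]
tool_rot: [0.497, 3.102, -0.0]
ft_force: [-0.7, 0.2, 0.5]
grip_width: 0.996
```

```bash
python3 tip.py
```

```text
[0.6661 0.07   0.0074] 0.9956538668402155
side 1 [(-60, 13), (-56, 9), (-52, 11), (-48, 10), (-44, 6), (-40, 9), (-36, 10), (-32, 6), (-28, 10), (-24, 10), (-20, 11), (-16, 10), (-12, 6), (4, 104), (8, 85)]
  fing x [-0.0101  0.0128] y [0.0432 0.0566] z [-0.0596 -0.0114]
side -1 [(-60, 25), (-56, 11), (-52, 18), (-48, 11), (-44, 11), (-40, 14), (-36, 13), (-32, 11), (-28, 11), (-24, 13), (-20, 9), (-16, 11), (-12, 7), (-8, 1), (4, 88), (8, 77)]
  fing x [-0.0096  0.013 ] y [-0.0561 -0.0432] z [-0.0586 -0.0116]
top 1 []
top -1 []
```

Tips at about 16 mm, as intended. Closing.

>>> {"fn": "move_arm", "kwargs": {"rows": [{"xyz":[0,0,0],"twist":[0,0,0],"grip":0.6},{"xyz":[0,0,0],"twist":[0,0,0],"grip":0.7},{"xyz":[0,0,0],"twist":[0,0,0],"grip":1},{"xyz":[0,0,0],"twist":[0,0,0],"grip":1},{"xyz":[0,0,0],"twist":[0,0,0],"grip":1}]}}

```text
time: 6.4
position: [0.6659, 0.07, 0.0076]
tool_rot: [0.497, 3.102, 0.0]
ft_force: [1.0, 0.3, -0.9]
grip_width: 0.63
```

>>> {"fn": "move_arm", "kwargs": {"rows": [{"xyz":[0,0,0],"twist":[0,0,0],"grip":1},{"xyz":[0,0,0],"twist":[0,0,0],"grip":1},{"xyz":[0,0,0],"twist":[0,0,0],"grip":1},{"xyz":[0,0,0],"twist":[0,0,0],"grip":1},{"xyz":[0,0,0],"twist":[0,0,0],"grip":1}]}}

```text
time: 6.9
position: [0.6659, 0.0702, 0.0075]
tool_rot: [0.497, 3.102, 0.0]
ft_force: [0.2, -0.2, -0.6]
grip_width: 0.434
```

>>> {"fn": "move_arm", "kwargs": {"rows": [{"xyz":[0,0,-1],"twist":[0,0,0],"grip":1},{"xyz":[0,0,-3],"twist":[0,0,0],"grip":1},{"xyz":[0,0,-6],"twist":[0,0,0],"grip":1},{"xyz":[0,0,-9],"twist":[0,0,0],"grip":1},{"xyz":[0,0,-10],"twist":[0,0,0],"grip":1}]}}

```text
time: 7.4
position: [0.668, 0.07, 0.1117]
tool_rot: [0.497, 3.096, 0.003]
ft_force: [0.3, -0.4, -1.0]
grip_width: 0.434
```

```bash
python3 plan.py "(.5094,.2719,.107,79),(.5094,.2719,.03,79)"
```

```text
t 7.40 pos [0.668  0.07   0.1117] jaw 71.8 F [ 0.3 -0.4 -1. ] g 0.434 q [-0.4   0.43  0.34  1.53 -0.15  1.19  1.22]
(0.5094, 0.2719, 0.107, 79) xyz cm [21.38 14.22  0.4 ] |25.7| twist [ 0.002  0.006 -0.126]
(0.5094, 0.2719, 0.03, 79) xyz cm [0.  0.  7.7] |7.7| twist [0. 0. 0.]
```

Held at 0.434 × 87 = 37.8 mm. Carrying it to the rectangular pocket.

>>> {"fn": "move_arm", "kwargs": {"rows": [{"xyz":[4.0,2.7,0],"twist":[0,0,-0.03],"grip":1},{"xyz":[8,5.4,0],"twist":[0,0,-0.06],"grip":1},{"xyz":[12,8.1,0],"twist":[0,0,-0.09],"grip":1},{"xyz":[16,10.8,0],"twist":[0,0,-0.126],"grip":1},{"xyz":[20,13.4,0],"twist":[0,0,-0.126],"grip":1}]}}

```text
time: 7.9
position: [0.5159, 0.261, 0.1069]
tool_rot: [-0.299, -3.127, 0.001]
ft_force: [-0.7, 0.3, -2.2]
grip_width: 0.434
```

>>> {"fn": "move_arm", "kwargs": {"rows": [{"xyz":[0.9,1.0,0],"twist":[0,0,0],"grip":1},{"xyz":[0.9,1.0,1],"twist":[0,0,0],"grip":1},{"xyz":[0.9,1,2],"twist":[0,0,0],"grip":1},{"xyz":[0.9,1,3],"twist":[0,0,0],"grip":1},{"xyz":[0.9,1,3],"twist":[0,0,0],"grip":1}]}}

```text
time: 8.4
position: [0.5105, 0.2684, 0.0748]
tool_rot: [-0.306, -3.124, 0.005]
ft_force: [-0.1, -0.6, -1.2]
grip_width: 0.432
```

```bash
python3 - <<'E'
from h import *
s,d=snap('side','s3')
cv2.imwrite('pics/c3.png',cv2.resize(s[170:370,150:330],(540,600)))
E
python3 plan.py "(.5094,.2719,.03,79),(.5094,.2719,.0155,79)"
```

```text
t 8.45 pos [0.511  0.269  0.0759] jaw 78.8 F [-0.9 -0.2 -1.5] g 0.432 q [-0.72  0.28  0.21  1.8  -0.06  1.07  0.9 ]
(0.5094, 0.2719, 0.03, 79) xyz cm [0.2  0.26 4.59] |4.6| twist [-0.003 -0.002 -0.003]
(0.5094, 0.2719, 0.0155, 79) xyz cm [0.   0.   1.45] |1.4| twist [0. 0. 0.]
```

View pics/c3.png

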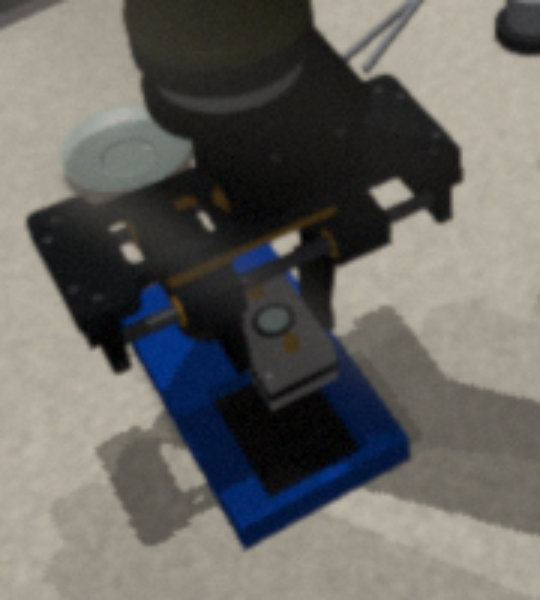

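The cell hangs level at (290,340), aligned above the black rectangular pocket (290,430). Lowering it to the floor, then releasing.

>>> {"fn": "move_arm", "kwargs": {"rows": [{"xyz":[0.2,0.26,1.5],"twist":[0,0,0],"grip":1},{"xyz":[0.2,0.26,3],"twist":[0,0,0],"grip":1},{"xyz":[0.2,0.26,4.5],"twist":[0,0,0],"grip":1},{"xyz":[0.2,0.26,5.4],"twist":[0,0,0],"grip":1},{"xyz":[0.2,0.26,5.4],"twist":[0,0,0],"grip":1}]}}

```text
time: 8.95
position: [0.5079, 0.2734, 0.0212]
tool_rot: [-0.3, -3.124, 0.004]
ft_force: [-0.1, -0.3, -1.6]
grip_width: 0.435
```

```bash
python3 plan.py "(.5094,.2719,.0155,79)"
```

```text
t 8.95 pos [0.5079 0.2734 0.0212] jaw 79.0 F [-0.1 -0.3 -1.6] g 0.435 q [-0.71  0.34  0.2   1.84 -0.08  0.97  0.9 ]
(0.5094, 0.2719, 0.0155, 79) xyz cm [-0.18 -0.12  0.57] |0.6| twist [-0.003 -0.003  0.   ]
```

>>> {"fn": "move_arm", "kwargs": {"rows": [{"xyz":[-0.15,-0.1,0.3],"twist":[0,0,0],"grip":1},{"xyz":[-0.15,-0.1,0.55],"twist":[0,0,0],"grip":1},{"xyz":[-0.15,-0.1,0.55],"twist":[0,0,0],"grip":1},{"xyz":[-0.15,-0.1,0.55],"twist":[0,0,0],"grip":1}]}}

```text
time: 9.35
position: [0.5109, 0.2732, 0.0184]
tool_rot: [0.301, 3.127, 0.001]
ft_force: [0.8, 0.2, -2.3]
grip_width: 0.433
```

>>> {"fn": "move_arm", "kwargs": {"rows": [{"xyz":[0,0,0],"twist":[0,0,0],"grip":0.4},{"xyz":[0,0,0],"twist":[0,0,0],"grip":0.2},{"xyz":[0,0,0],"twist":[0,0,0],"grip":0},{"xyz":[0,0,0],"twist":[0,0,0],"grip":0},{"xyz":[0,0,0],"twist":[0,0,0],"grip":0}]}}

```text
time: 9.85
position: [0.5107, 0.2731, 0.0181]
tool_rot: [0.301, 3.127, 0.0]
ft_force: [-1.0, 0.5, 0.4]
grip_width: 0.802
```

>>> {"fn": "move_arm", "kwargs": {"rows": [{"xyz":[0,0,0],"twist":[0,0,0],"grip":0},{"xyz":[0,0,-1],"twist":[0,0,0],"grip":0},{"xyz":[0,0,-4],"twist":[0,0,0],"grip":0},{"xyz":[0,0,-8],"twist":[0,0,0],"grip":0},{"xyz":[0,0,-12],"twist":[0,0,0],"grip":0}]}}

```text
time: 10.35
position: [0.5104, 0.2728, 0.1397]
tool_rot: [-0.301, -3.127, 0.0]
ft_force: [1.3, 1.2, -0.0]
grip_width: 0.997
```

```bash
python3 - <<'E'
from h import *
from m import T,box
s,d=snap('side','s4');T['side']=(s,cloud('side',d),d)
box('side',200,270,290,340,.030,.039,'cell')
box('side',200,270,290,340,.040,.048,'ports')
E
python3 plan.py "(.4697,.0868,.09,75),(.4697,.0868,.007,75)"
```

```text
side cell 738 zmed 0.0359 z95 0.0379 mean [0.5103 0.2741] circ [0.5123 0.2724] 0.0355 rect [512.4 272.6] [38.3 63.1] 79.1
side ports 41 zmed 0.0432 z95 0.0451 mean [0.51   0.2733] circ [0.513  0.2719] 0.0253 rect [513.1 272.6] [ 7.4 50.3] 79.7
t 10.40 pos [0.5144 0.275  0.1477] jaw 79.0 F [2.4 1.5 4.6] g 0.995 q [-0.73  0.21  0.22  1.73 -0.05  1.2   0.88]
(0.4697, 0.0868, 0.09, 75) xyz cm [  0.84 -19.37   5.61] |20.2| twist [0.009 0.008 0.07 ]
(0.4697, 0.0868, 0.007, 75) xyz cm [0.  0.  8.3] |8.3| twist [0. 0. 0.]
```

The cell is flat on the floor (top at 0.036), centred within 3 mm and square to the pocket. Now the amber vial.

>>> {"fn": "move_arm", "kwargs": {"rows": [{"xyz":[0.2,-4.5,0.5],"twist":[0,0,0.02],"grip":0},{"xyz":[0.4,-9,1.5],"twist":[0,0,0.05],"grip":0},{"xyz":[0.6,-13.5,2.5],"twist":[0,0,0.07],"grip":0},{"xyz":[0.7,-18,3.5],"twist":[0,0,0.07],"grip":0},{"xyz":[0.75,-19.2,4],"twist":[0,0,0.07],"grip":0}]}}

```text
time: 10.9
position: [0.4653, 0.0807, 0.0977]
tool_rot: [-0.42, -3.112, 0.002]
ft_force: [0.6, 0.2, 0.1]
grip_width: 1.0
```

>>> {"fn": "move_arm", "kwargs": {"rows": [{"xyz":[0,0,0],"twist":[0,0,0],"grip":0},{"xyz":[0,0,0],"twist":[0,0,0],"grip":0}], "force": 12}}

```text
time: 11.1
position: [0.4674, 0.0874, 0.0987]
tool_rot: [0.409, 3.114, 0.002]
ft_force: [0.4, -0.7, 0.3]
grip_width: 1.004
```

```bash
python3 plan.py "(.4697,.0868,.007,75)"
```

```text
t 11.10 pos [0.4674 0.0874 0.0987] jaw 75.0 F [ 0.4 -0.7  0.3] g 1.004 q [-0.57  0.04  0.34  2.02 -0.01  1.08  1.08]
(0.4697, 0.0868, 0.007, 75) xyz cm [-0.23 -0.02  9.17] |9.2| twist [0.002 0.001 0.001]
```

>>> {"fn": "move_arm", "kwargs": {"rows": [{"xyz":[-0.2,0,1.5],"twist":[0,0,0],"grip":0},{"xyz":[-0.2,0,4],"twist":[0,0,0],"grip":0},{"xyz":[-0.2,0,6.5],"twist":[0,0,0],"grip":0},{"xyz":[-0.2,0,8.5],"twist":[0,0,0],"grip":0},{"xyz":[-0.2,0,9.1],"twist":[0,0,0],"grip":0}]}}

```text
time: 11.6
position: [0.4677, 0.0873, 0.0054]
tool_rot: [-0.404, -3.113, 0.002]
ft_force: [0.3, 0.3, 0.1]
grip_width: 0.999
```

>>> {"fn": "move_arm", "kwargs": {"rows": [{"xyz":[0,0,0],"twist":[0,0,0],"grip":0},{"xyz":[0,0,0],"twist":[0,0,0],"grip":0},{"xyz":[0,0,0],"twist":[0,0,0],"grip":0.3},{"xyz":[0,0,0],"twist":[0,0,0],"grip":0.5},{"xyz":[0,0,0],"twist":[0,0,0],"grip":0.6}]}}

```text
time: 12.1
position: [0.4691, 0.0857, 0.0076]
tool_rot: [0.41, 3.114, 0.001]
ft_force: [0.5, 0.9, -0.3]
grip_width: 0.81
```

>>> {"fn": "move_arm", "kwargs": {"rows": [{"xyz":[0,0,0],"twist":[0,0,0],"grip":0.65},{"xyz":[0,0,0],"twist":[0,0,0],"grip":0.7},{"xyz":[0,0,0],"twist":[0,0,0],"grip":0.8},{"xyz":[0,0,0],"twist":[0,0,0],"grip":1},{"xyz":[0,0,0],"twist":[0,0,0],"grip":1}]}}

```text
time: 12.6
position: [0.4686, 0.0855, 0.007]
tool_rot: [0.41, 3.115, 0.0]
ft_force: [-0.2, -0.2, -0.8]
grip_width: 0.356
```

>>> {"fn": "move_arm", "kwargs": {"rows": [{"xyz":[0,0,0],"twist":[0,0,0],"grip":1},{"xyz":[0,0,0],"twist":[0,0,0],"grip":1},{"xyz":[0,0,0],"twist":[0,0,0],"grip":1},{"xyz":[0,0,0],"twist":[0,0,0],"grip":1},{"xyz":[0,0,0],"twist":[0,0,0],"grip":1}]}}

```text
time: 13.1
position: [0.4686, 0.0855, 0.007]
tool_rot: [-0.41, -3.115, -0.0]
ft_force: [0.4, -0.8, 0.4]
grip_width: 0.317
```

Held at 27.6 mm, which is the vial body. Lifting.

>>> {"fn": "move_arm", "kwargs": {"rows": [{"xyz":[0,0,-1],"twist":[0,0,0],"grip":1},{"xyz":[0,0,-3],"twist":[0,0,0],"grip":1},{"xyz":[0,0,-6],"twist":[0,0,0],"grip":1},{"xyz":[0,0,-9],"twist":[0,0,0],"grip":1},{"xyz":[0,0,-9],"twist":[0,0,0],"grip":1}]}}

```text
time: 13.6
position: [0.4719, 0.0862, 0.1018]
tool_rot: [0.409, 3.107, 0.006]
ft_force: [1.3, 0.8, -1.1]
grip_width: 0.315
```

```bash
python3 plan.py "(.6007,.2542,.097,75)"
```

```text
t 13.60 pos [0.4719 0.0862 0.1018] jaw 75.0 F [ 1.3  0.8 -1.1] g 0.315 q [-0.57  0.04  0.34  2.02 -0.01  1.08  1.09]
(0.6007, 0.2542, 0.097, 75) xyz cm [-8.08 19.56  0.63] |21.2| twist [ 0.005  0.007 -0.   ]
```

>>> {"fn": "move_arm", "kwargs": {"rows": [{"xyz":[-1.7,4.0,0],"twist":[0,0,0],"grip":1},{"xyz":[-3.4,8,0],"twist":[0,0,0],"grip":1},{"xyz":[-5.1,12,0],"twist":[0,0,0],"grip":1},{"xyz":[-6.8,16,0],"twist":[0,0,0],"grip":1},{"xyz":[-8.4,19.7,0],"twist":[0,0,0],"grip":1}]}}

```text
time: 14.1
position: [0.6013, 0.2558, 0.0966]
tool_rot: [-0.409, -3.114, 0.0]
ft_force: [1.1, -0.4, 0.4]
grip_width: 0.316
```

>>> {"fn": "move_arm", "kwargs": {"rows": [{"xyz":[0,0,0],"twist":[0,0,0],"grip":1},{"xyz":[0,0,1],"twist":[0,0,0],"grip":1},{"xyz":[0,0,3],"twist":[0,0,0],"grip":1},{"xyz":[0,0,3],"twist":[0,0,0],"grip":1},{"xyz":[0,0,3],"twist":[0,0,0],"grip":1}]}}

```text
time: 14.6
position: [0.5999, 0.2525, 0.0665]
tool_rot: [-0.412, -3.113, 0.002]
ft_force: [1.0, 0.4, -0.0]
grip_width: 0.317
```

```bash
python3 - <<'E'
from h import *
s,d=snap('side','s5')
cv2.imwrite('pics/c5.png',cv2.resize(s[150:350,150:330],(540,600)))
E
python3 plan.py "(.6007,.2542,.0155,75)"
```

```text
t 14.65 pos [0.6006 0.253  0.0675] jaw 74.9 F [-0.  -0.1  0.2] g 0.318 q [-0.65  0.43  0.27  1.62 -0.12  1.11  0.96]
(0.6007, 0.2542, 0.0155, 75) xyz cm [0.02 0.12 5.2 ] |5.2| twist [-0.     0.    -0.001]
```

View pics/c5.png

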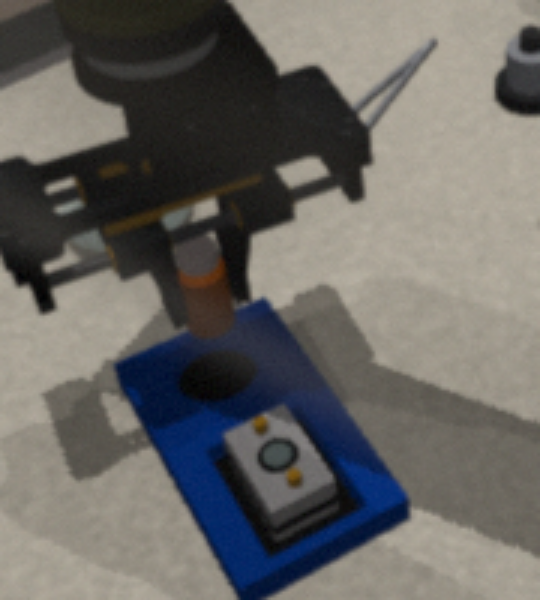

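The vial hangs upright at (210,290) over the round pocket (217,375), and the cell lies in its pocket at (280,460). Lowering.

>>> {"fn": "move_arm", "kwargs": {"rows": [{"xyz":[0,0.1,1.5],"twist":[0,0,0],"grip":1},{"xyz":[0,0.1,3],"twist":[0,0,0],"grip":1},{"xyz":[0,0.1,4.2],"twist":[0,0,0],"grip":1},{"xyz":[0,0.1,4.8],"twist":[0,0,0],"grip":1},{"xyz":[0,0.1,4.8],"twist":[0,0,0],"grip":1}]}}

```text
time: 15.15
position: [0.5999, 0.2545, 0.0172]
tool_rot: [-0.41, -3.112, 0.003]
ft_force: [-0.5, 0.9, -0.2]
grip_width: 0.318
```

>>> {"fn": "move_arm", "kwargs": {"rows": [{"xyz":[0,0,0],"twist":[0,0,0],"grip":1},{"xyz":[0,0,0],"twist":[0,0,0],"grip":1}]}}

```text
time: 15.35
position: [0.6016, 0.2552, 0.0196]
tool_rot: [0.41, 3.114, 0.001]
ft_force: [0.3, -0.6, -0.0]
grip_width: 0.321
```

```bash
python3 plan.py "(.6007,.2542,.0155,75)"
```

```text
t 15.35 pos [0.6016 0.2552 0.0196] jaw 75.0 F [ 0.3 -0.6 -0. ] g 0.321 q [-0.64  0.48  0.26  1.65 -0.14  1.02  0.97]
(0.6007, 0.2542, 0.0155, 75) xyz cm [ 0.06 -0.12  0.41] |0.4| twist [0.001 0.001 0.   ]
```

>>> {"fn": "move_arm", "kwargs": {"rows": [{"xyz":[0.05,-0.1,0.2],"twist":[0,0,0],"grip":1},{"xyz":[0.05,-0.1,0.4],"twist":[0,0,0],"grip":1},{"xyz":[0.05,-0.1,0.4],"twist":[0,0,0],"grip":1},{"xyz":[0.05,-0.1,0.4],"twist":[0,0,0],"grip":1},{"xyz":[0.05,-0.1,0.4],"twist":[0,0,0],"grip":1}]}}

```text
time: 15.85
position: [0.6002, 0.2542, 0.015]
tool_rot: [0.41, 3.115, 0.0]
ft_force: [-0.4, -1.1, 0.2]
grip_width: 0.315
```

>>> {"fn": "move_arm", "kwargs": {"rows": [{"xyz":[0,0,0],"twist":[0,0,0],"grip":0.66},{"xyz":[0,0,0],"twist":[0,0,0],"grip":0.6},{"xyz":[0,0,0],"twist":[0,0,0],"grip":0.5},{"xyz":[0,0,0],"twist":[0,0,0],"grip":0.2},{"xyz":[0,0,0],"twist":[0,0,0],"grip":0}]}}

```text
time: 16.35
position: [0.6002, 0.2542, 0.015]
tool_rot: [0.41, 3.115, 0.0]
ft_force: [0.6, 0.1, 0.8]
grip_width: 0.588
```

>>> {"fn": "move_arm", "kwargs": {"rows": [{"xyz":[0,0,0],"twist":[0,0,0],"grip":0},{"xyz":[0,0,0],"twist":[0,0,0],"grip":0},{"xyz":[0,0,0],"twist":[0,0,0],"grip":0},{"xyz":[0,0,-2],"twist":[0,0,0],"grip":0},{"xyz":[0,0,-5],"twist":[0,0,0],"grip":0}]}}

```text
time: 16.85
position: [0.5985, 0.2534, 0.0633]
tool_rot: [-0.409, -3.111, 0.004]
ft_force: [1.1, -0.4, -0.2]
grip_width: 0.979
```

>>> {"fn": "move_arm", "kwargs": {"rows": [{"xyz":[0,0,-4],"twist":[0,0,0],"grip":0},{"xyz":[0,0,-8],"twist":[0,0,0],"grip":0},{"xyz":[0,0,-9],"twist":[0,0,0],"grip":0}]}}

```text
time: 17.15
position: [0.603, 0.2551, 0.1608]
tool_rot: [0.409, 3.107, 0.008]
ft_force: [0.5, -0.0, 0.5]
grip_width: 1.001
```

```bash
python3 - <<'E'
from h import *
from m import T,box
for n,b,c in(('side',(195,240,250,285),(200,270,290,340)),):
    s,d=snap(n,n+'6');T[n]=(s,cloud(n,d),d)
    box(n,*b,.06,.075,'vialcap');box(n,*c,.030,.039,'cell')
E
python3 plan.py "(.6756,-.0917,.12,75)"
```

```text
side vialcap 135 zmed 0.0672 z95 0.0694 mean [0.5984 0.2548] circ [0.6    0.2539] 0.0117 rect [600.1 253.8] [22.5 21.9] 22.5
side cell 789 zmed 0.0359 z95 0.0377 mean [0.5153 0.2732] circ [0.5411 0.2678] 0.0627 rect [541.2 266.8] [ 38.7 122.4] 78.6
t 17.20 pos [0.6028 0.2551 0.1603] jaw 75.0 F [ 0.8 -0.3  0.7] g 1.003 q [-0.66  0.36  0.28  1.53 -0.1   1.26  0.94]
(0.6756, -0.0917, 0.12, 75) xyz cm [-15.99 -31.63   3.95] |35.7| twist [ 0.006  0.006 -0.   ]
```

The vial is upright on its floor (cap top 0.067–0.068) at (0.600, 0.254), so the blue kit is complete. Next the die.

>>> {"fn": "move_arm", "kwargs": {"rows": [{"xyz":[-2,-3.95,0.4],"twist":[0,0,0],"grip":0},{"xyz":[-4,-7.9,0.8],"twist":[0,0,0],"grip":0},{"xyz":[-6,-11.8,1.2],"twist":[0,0,0],"grip":0},{"xyz":[-8,-15.8,1.6],"twist":[0,0,0],"grip":0}], "force": 35}}

```text
time: 17.6
position: [0.6359, 0.0793, 0.1372]
tool_rot: [-0.409, -3.113, 0.001]
ft_force: [0.9, -0.1, -0.8]
grip_width: 1.0
```

>>> {"fn": "move_arm", "kwargs": {"rows": [{"xyz":[-2,-3.95,0.4],"twist":[0,0,0],"grip":0},{"xyz":[-4,-7.9,0.8],"twist":[0,0,0],"grip":0},{"xyz":[-6,-11.8,1.2],"twist":[0,0,0],"grip":0},{"xyz":[-8,-15.8,1.6],"twist":[0,0,0],"grip":0},{"xyz":[-8,-15.8,2],"twist":[0,0,0],"grip":0}]}}

```text
time: 18.1
position: [0.6715, -0.1033, 0.1173]
tool_rot: [-0.428, -3.111, 0.011]
ft_force: [-0.2, -0.3, -0.3]
grip_width: 1.003
```

>>> {"fn": "move_arm", "kwargs": {"rows": [{"xyz":[0,0,0],"twist":[0,0,0],"grip":0},{"xyz":[0,0,0],"twist":[0,0,0],"grip":0}]}}

```text
time: 18.3
position: [0.6724, -0.0907, 0.1177]
tool_rot: [-0.408, -3.113, -0.002]
ft_force: [0.1, 0.5, -0.4]
grip_width: 1.0
```

```bash
python3 plan.py "(.6756,-.0917,.009,75)"
```

```text
t 18.30 pos [ 0.6724 -0.0907  0.1177] jaw 75.1 F [ 0.1  0.5 -0.4] g 1.000 q [-0.21  0.46  0.41  1.5  -0.19  1.22  1.54]
(0.6756, -0.0917, 0.009, 75) xyz cm [-0.36 -0.02 10.87] |10.9| twist [ 0.001 -0.002  0.001]
```

>>> {"fn": "move_arm", "kwargs": {"rows": [{"xyz":[-0.3,-0.05,2],"twist":[0,0,0],"grip":0},{"xyz":[-0.3,-0.05,5],"twist":[0,0,0],"grip":0},{"xyz":[-0.3,-0.05,7.5],"twist":[0,0,0],"grip":0},{"xyz":[-0.3,-0.05,9],"twist":[0,0,0],"grip":0},{"xyz":[-0.3,-0.05,10],"twist":[0,0,0],"grip":0}]}}

```text
time: 18.8
position: [0.6753, -0.0917, 0.0175]
tool_rot: [-0.406, -3.114, -0.001]
ft_force: [-0.4, 0.4, -0.2]
grip_width: 1.002
```

>>> {"fn": "move_arm", "kwargs": {"rows": [{"xyz":[0,0,0],"twist":[0,0,0],"grip":0},{"xyz":[0,0,0],"twist":[0,0,0],"grip":0}]}}

```text
time: 19.0
position: [0.6766, -0.0935, 0.02]
tool_rot: [0.409, 3.113, 0.0]
ft_force: [0.9, -0.5, 0.0]
grip_width: 0.998
```

```bash
python3 plan.py "(.6756,-.0917,.009,75)"
```

```text
t 19.00 pos [ 0.6766 -0.0935  0.02  ] jaw 75.0 F [ 0.9 -0.5  0. ] g 0.998 q [-0.19  0.55  0.39  1.57 -0.23  1.06  1.57]
(0.6756, -0.0917, 0.009, 75) xyz cm [0.14 0.15 1.1 ] |1.1| twist [0.    0.001 0.001]
```

>>> {"fn": "move_arm", "kwargs": {"rows": [{"xyz":[0.1,0.1,0.5],"twist":[0,0,0],"grip":0},{"xyz":[0.1,0.1,1.05],"twist":[0,0,0],"grip":0},{"xyz":[0.1,0.1,1.05],"twist":[0,0,0],"grip":0.3},{"xyz":[0.1,0.1,1.05],"twist":[0,0,0],"grip":0.45},{"xyz":[0.1,0.1,1.05],"twist":[0,0,0],"grip":0.5}]}}

```text
time: 19.5
position: [0.6752, -0.0926, 0.0087]
tool_rot: [0.41, 3.114, 0.0]
ft_force: [-0.6, 0.9, 1.2]
grip_width: 0.813
```

>>> {"fn": "move_arm", "kwargs": {"rows": [{"xyz":[0,0,0],"twist":[0,0,0],"grip":0.5},{"xyz":[0,0,0],"twist":[0,0,0],"grip":0.6},{"xyz":[0,0,0],"twist":[0,0,0],"grip":0.8},{"xyz":[0,0,0],"twist":[0,0,0],"grip":1},{"xyz":[0,0,0],"twist":[0,0,0],"grip":1}]}}

```text
time: 20.0
position: [0.6752, -0.0921, 0.0085]
tool_rot: [0.41, 3.115, 0.001]
ft_force: [0.3, 0.2, -0.1]
grip_width: 0.452
```

>>> {"fn": "move_arm", "kwargs": {"rows": [{"xyz":[0,0,0],"twist":[0,0,0],"grip":1},{"xyz":[0,0,0],"twist":[0,0,0],"grip":1},{"xyz":[0,0,0],"twist":[0,0,0],"grip":1},{"xyz":[0,0,0],"twist":[0,0,0],"grip":1},{"xyz":[0,0,0],"twist":[0,0,0],"grip":1}]}}

```text
time: 20.5
position: [0.6752, -0.0921, 0.0085]
tool_rot: [0.41, 3.115, 0.001]
ft_force: [1.0, 1.6, -0.3]
grip_width: 0.448
```

Gripping at 39 mm, the barrel. Lifting.

>>> {"fn": "move_arm", "kwargs": {"rows": [{"xyz":[0,0,-1],"twist":[0,0,0],"grip":1},{"xyz":[0,0,-3],"twist":[0,0,0],"grip":1},{"xyz":[0,0,-6],"twist":[0,0,0],"grip":1},{"xyz":[0,0,-9],"twist":[0,0,0],"grip":1},{"xyz":[0,0,-9],"twist":[0,0,0],"grip":1}]}}

```text
time: 21.0
position: [0.6777, -0.0943, 0.1034]
tool_rot: [0.41, 3.107, -0.001]
ft_force: [0.5, -0.6, -3.3]
grip_width: 0.449
```

>>> {"fn": "move_arm", "kwargs": {"rows": [{"xyz":[0,0,0],"twist":[0,0,0],"grip":1},{"xyz":[0,0,0],"twist":[0,0,0],"grip":1}]}}

```text
time: 21.2
position: [0.6732, -0.0925, 0.0961]
tool_rot: [-0.41, -3.111, 0.0]
ft_force: [-0.3, 0.2, -4.6]
grip_width: 0.451
```

```bash
python3 plan.py "(.4766,-.2794,.098,75)"
```

```text
t 21.20 pos [ 0.6732 -0.0925  0.0961] jaw 75.0 F [-0.3  0.2 -4.6] g 0.451 q [-0.21  0.48  0.41  1.52 -0.2   1.19  1.54]
(0.4766, -0.2794, 0.098, 75) xyz cm [ 14.15 -23.15  -0.12] |27.1| twist [-0.001 -0.004 -0.   ]
```

Force −4.6 N in z, so the die is held. Carrying it to the larger pocket.

>>> {"fn": "move_arm", "kwargs": {"rows": [{"xyz":[2.3,-3.8,0],"twist":[0,0,0],"grip":1},{"xyz":[4.7,-7.7,0],"twist":[0,0,0],"grip":1},{"xyz":[7,-11.5,0],"twist":[0,0,0],"grip":1},{"xyz":[9.4,-15.4,0],"twist":[0,0,0],"grip":1},{"xyz":[11.8,-19.3,0],"twist":[0,0,0],"grip":1}]}}

```text
time: 21.7
position: [0.5082, -0.249, 0.0965]
tool_rot: [-0.409, -3.111, -0.001]
ft_force: [1.3, -1.3, -4.1]
grip_width: 0.451
```

>>> {"fn": "move_arm", "kwargs": {"rows": [{"xyz":[2.3,-3.9,0],"twist":[0,0,0],"grip":1},{"xyz":[2.3,-3.9,1],"twist":[0,0,0],"grip":1},{"xyz":[2.3,-3.9,3],"twist":[0,0,0],"grip":1},{"xyz":[2.3,-3.9,3],"twist":[0,0,0],"grip":1},{"xyz":[2.3,-3.9,3],"twist":[0,0,0],"grip":1}]}}

```text
time: 22.2
position: [0.4779, -0.2794, 0.0672]
tool_rot: [-0.409, -3.112, -0.001]
ft_force: [-0.0, -0.2, -4.1]
grip_width: 0.449
```

```bash
python3 - <<'E'
from h import *
s,d=snap('side','s7');t,d=snap('top','t7')
cv2.imwrite('pics/c7.png',np.hstack([cv2.resize(s[90:250,350:500],(400,427)),cv2.resize(t[170:330,400:550],(400,427))]))
E
python3 plan.py "(.4766,-.2794,.0175,75)"
```

```text
t 22.30 pos [ 0.4793 -0.28    0.0687] jaw 75.0 F [-0.2 -0.4 -3.9] g 0.451 q [ 0.02  0.26  0.53  1.87 -0.15  1.05  1.91]
(0.4766, -0.2794, 0.0175, 75) xyz cm [ 0.27 -0.01  5.12] |5.1| twist [-0.     0.     0.001]
```

View pics/c7.png

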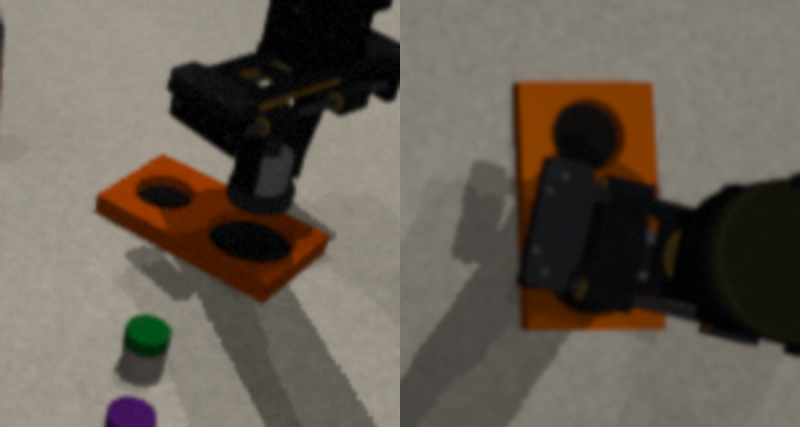

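The die hangs upright at (265,180) above the larger pocket (250,240). Lowering.

>>> {"fn": "move_arm", "kwargs": {"rows": [{"xyz":[0.2,0,1.5],"twist":[0,0,0],"grip":1},{"xyz":[0.2,0,3],"twist":[0,0,0],"grip":1},{"xyz":[0.2,0,4.2],"twist":[0,0,0],"grip":1},{"xyz":[0.2,0,4.7],"twist":[0,0,0],"grip":1},{"xyz":[0.2,0,4.7],"twist":[0,0,0],"grip":1}]}}

```text
time: 22.8
position: [0.4759, -0.2792, 0.02]
tool_rot: [-0.41, -3.112, -0.001]
ft_force: [0.1, -0.2, -4.5]
grip_width: 0.455
```

>>> {"fn": "move_arm", "kwargs": {"rows": [{"xyz":[0,0,0],"twist":[0,0,0],"grip":1},{"xyz":[0,0,0],"twist":[0,0,0],"grip":1}]}}

```text
time: 23.0
position: [0.4775, -0.28, 0.022]
tool_rot: [0.41, 3.113, -0.0]
ft_force: [0.3, -0.4, -4.6]
grip_width: 0.451
```

```bash
python3 plan.py "(.4766,-.2794,.0165,75)"
```

```text
t 23.00 pos [ 0.4775 -0.28    0.022 ] jaw 75.0 F [ 0.3 -0.4 -4.6] g 0.451 q [ 0.04  0.32  0.51  1.91 -0.19  0.96  1.95]
(0.4766, -0.2794, 0.0165, 75) xyz cm [0.1  0.04 0.55] |0.6| twist [-0.     0.001 -0.   ]
```

>>> {"fn": "move_arm", "kwargs": {"rows": [{"xyz":[0.1,0,0.3],"twist":[0,0,0],"grip":1},{"xyz":[0.1,0,0.55],"twist":[0,0,0],"grip":1},{"xyz":[0.1,0,0.55],"twist":[0,0,0],"grip":1},{"xyz":[0.1,0,0.55],"twist":[0,0,0],"grip":1},{"xyz":[0.1,0,0.55],"twist":[0,0,0],"grip":1}]}}

```text
time: 23.5
position: [0.4761, -0.2794, 0.0165]
tool_rot: [0.41, 3.114, 0.0]
ft_force: [-2.3, 0.8, 2.2]
grip_width: 0.452
```

>>> {"fn": "move_arm", "kwargs": {"rows": [{"xyz":[0,0,0],"twist":[0,0,0],"grip":0.5},{"xyz":[0,0,0],"twist":[0,0,0],"grip":0.4},{"xyz":[0,0,0],"twist":[0,0,0],"grip":0.2},{"xyz":[0,0,0],"twist":[0,0,0],"grip":0},{"xyz":[0,0,0],"twist":[0,0,0],"grip":0}]}}

```text
time: 24.0
position: [0.4761, -0.2794, 0.016]
tool_rot: [0.41, 3.114, -0.0]
ft_force: [0.7, -0.4, 0.0]
grip_width: 0.776
```

>>> {"fn": "move_arm", "kwargs": {"rows": [{"xyz":[0,0,0],"twist":[0,0,0],"grip":0},{"xyz":[0,0,0],"twist":[0,0,0],"grip":0},{"xyz":[0,0,-1],"twist":[0,0,0],"grip":0},{"xyz":[0,0,-3],"twist":[0,0,0],"grip":0},{"xyz":[0,0,-6],"twist":[0,0,0],"grip":0}]}}

```text
time: 24.5
position: [0.4747, -0.2788, 0.0758]
tool_rot: [-0.41, -3.112, -0.001]
ft_force: [0.1, -0.0, 0.7]
grip_width: 0.999
```

>>> {"fn": "move_arm", "kwargs": {"rows": [{"xyz":[0,0,-3],"twist":[0,0,0],"grip":0},{"xyz":[0,0,-6],"twist":[0,0,0],"grip":0},{"xyz":[0,0,-6],"twist":[0,0,0],"grip":0}]}}

```text
time: 24.8
position: [0.4787, -0.2812, 0.1412]
tool_rot: [0.409, 3.106, -0.003]
ft_force: [1.0, -0.4, 0.6]
grip_width: 1.001
```

```bash
python3 - <<'E'
from h import *
from m import T,box
n='side';s,d=snap(n,n+'8');T[n]=(s,cloud(n,d),d)
box(n,425,140,470,190,.062,.075,'plunger');box(n,425,140,470,190,.048,.056,'barrel')
E
python3 plan.py "(.4511,-.0878,.1,75)"
```

```text
side plunger 45 zmed 0.0672 z95 0.0693 mean [ 0.476  -0.2772] circ [ 0.476 -0.278] 0.0104 rect [ 476.7 -278.9] [17.6 18.1] 10.6
side barrel 128 zmed 0.0525 z95 0.0545 mean [ 0.4741 -0.2732] circ [ 0.4758 -0.2779] 0.0209 rect [ 475.8 -276.9] [38.6 37.1] 31.1
t 24.85 pos [ 0.4775 -0.2803  0.1389] jaw 75.0 F [ 0.2 -0.1 -0. ] g 0.997 q [-0.01  0.17  0.54  1.81 -0.1   1.18  1.88]
(0.4511, -0.0878, 0.1, 75) xyz cm [ 7.56 17.91  3.85] |19.8| twist [-0.     0.006 -0.   ]
```

The die is seated (plunger top 0.067–0.068, barrel top 0.053). Now the green-lidded jar.

>>> {"fn": "move_arm", "kwargs": {"rows": [{"xyz":[1.8,4.4,0.7],"twist":[0,0,0],"grip":0},{"xyz":[3.6,8.8,1.4],"twist":[0,0,0],"grip":0},{"xyz":[5.4,13.2,2.1],"twist":[0,0,0],"grip":0},{"xyz":[7.2,17,2.8],"twist":[0,0,0],"grip":0},{"xyz":[7.5,17.9,3.5],"twist":[0,0,0],"grip":0}], "force": 15}}

```text
time: 25.35
position: [0.4481, -0.0818, 0.0997]
tool_rot: [-0.399, -3.113, -0.003]
ft_force: [-0.2, 0.4, 0.8]
grip_width: 1.001
```

>>> {"fn": "move_arm", "kwargs": {"rows": [{"xyz":[0,0,0],"twist":[0,0,0],"grip":0},{"xyz":[0,0,0],"twist":[0,0,0],"grip":0},{"xyz":[0,0,0],"twist":[0,0,0],"grip":0}]}}

```text
time: 25.65
position: [0.4501, -0.089, 0.1012]
tool_rot: [0.414, 3.114, -0.001]
ft_force: [0.3, -0.2, -0.2]
grip_width: 1.001
```

```bash
python3 plan.py "(.4511,-.0878,.007,75)"
```

```text
t 25.65 pos [ 0.4501 -0.089   0.1012] jaw 74.8 F [ 0.3 -0.2 -0.2] g 1.001 q [-0.24 -0.01  0.38  2.06  0.    1.09  1.44]
(0.4511, -0.0878, 0.007, 75) xyz cm [-0.06  0.14  9.42] |9.4| twist [-0.001  0.001 -0.003]
```

>>> {"fn": "move_arm", "kwargs": {"rows": [{"xyz":[0,0.1,2],"twist":[0,0,0],"grip":0},{"xyz":[0,0.1,4.5],"twist":[0,0,0],"grip":0},{"xyz":[0,0.1,7],"twist":[0,0,0],"grip":0},{"xyz":[0,0.1,8.7],"twist":[0,0,0],"grip":0},{"xyz":[0,0.1,9.3],"twist":[0,0,0],"grip":0}]}}

```text
time: 26.15
position: [0.4489, -0.0876, 0.0065]
tool_rot: [-0.414, -3.112, 0.002]
ft_force: [0.2, -0.1, -0.3]
grip_width: 1.0
```

>>> {"fn": "move_arm", "kwargs": {"rows": [{"xyz":[0,0,0],"twist":[0,0,0],"grip":0},{"xyz":[0,0,0],"twist":[0,0,0],"grip":0},{"xyz":[0,0,0],"twist":[0,0,0],"grip":0.3},{"xyz":[0,0,0],"twist":[0,0,0],"grip":0.5},{"xyz":[0,0,0],"twist":[0,0,0],"grip":0.55}]}}

```text
time: 26.65
position: [0.4506, -0.0861, 0.0085]
tool_rot: [0.41, 3.114, 0.001]
ft_force: [1.4, -0.4, 0.4]
grip_width: 0.808
```

>>> {"fn": "move_arm", "kwargs": {"rows": [{"xyz":[0,0,0],"twist":[0,0,0],"grip":0.55},{"xyz":[0,0,0],"twist":[0,0,0],"grip":0.6},{"xyz":[0,0,0],"twist":[0,0,0],"grip":0.8},{"xyz":[0,0,0],"twist":[0,0,0],"grip":1},{"xyz":[0,0,0],"twist":[0,0,0],"grip":1}]}}

```text
time: 27.15
position: [0.4501, -0.0861, 0.0079]
tool_rot: [0.41, 3.115, 0.0]
ft_force: [-0.8, -0.5, -0.5]
grip_width: 0.394
```

>>> {"fn": "move_arm", "kwargs": {"rows": [{"xyz":[0,0,0],"twist":[0,0,0],"grip":1},{"xyz":[0,0,0],"twist":[0,0,0],"grip":1},{"xyz":[0,0,0],"twist":[0,0,0],"grip":1},{"xyz":[0,0,0],"twist":[0,0,0],"grip":1}]}}

```text
time: 27.55
position: [0.45, -0.0861, 0.0079]
tool_rot: [-0.41, -3.115, -0.0]
ft_force: [0.2, -0.5, -0.2]
grip_width: 0.394
```

Gripped at 34.3 mm. Lifting.

>>> {"fn": "move_arm", "kwargs": {"rows": [{"xyz":[0,0,-1],"twist":[0,0,0],"grip":1},{"xyz":[0,0,-3],"twist":[0,0,0],"grip":1},{"xyz":[0,0,-6],"twist":[0,0,0],"grip":1},{"xyz":[0,0,-9],"twist":[0,0,0],"grip":1},{"xyz":[0,0,-11],"twist":[0,0,0],"grip":1}]}}

```text
time: 28.05
position: [0.451, -0.0863, 0.1208]
tool_rot: [0.41, 3.112, 0.001]
ft_force: [0.4, -0.3, -0.4]
grip_width: 0.394
```

>>> {"fn": "move_arm", "kwargs": {"rows": [{"xyz":[0,0,0],"twist":[0,0,0],"grip":1},{"xyz":[0,0,0],"twist":[0,0,0],"grip":1}]}}

```text
time: 28.25
position: [0.4502, -0.086, 0.1182]
tool_rot: [0.41, 3.114, 0.001]
ft_force: [0.0, -0.1, -0.8]
grip_width: 0.395
```

```bash
python3 plan.py "(.5686,-.2798,.118,75)"
```

```text
t 28.25 pos [ 0.4502 -0.086   0.1182] jaw 75.0 F [ 0.  -0.1 -0.8] g 0.395 q [-0.25 -0.03  0.38  2.04  0.01  1.13  1.43]
(0.5686, -0.2798, 0.118, 75) xyz cm [-16.46 -15.66   0.03] |22.7| twist [0.001 0.001 0.   ]
```

>>> {"fn": "move_arm", "kwargs": {"rows": [{"xyz":[-3.3,-3.1,0],"twist":[0,0,0],"grip":1},{"xyz":[-6.6,-6.2,0],"twist":[0,0,0],"grip":1},{"xyz":[-9.9,-9.4,0],"twist":[0,0,0],"grip":1},{"xyz":[-13.2,-12.5,0],"twist":[0,0,0],"grip":1},{"xyz":[-16.5,-15.7,0],"twist":[0,0,0],"grip":1}]}}

```text
time: 28.75
position: [0.5687, -0.2812, 0.1159]
tool_rot: [-0.409, -3.112, -0.001]
ft_force: [0.7, -0.5, -0.6]
grip_width: 0.396
```

>>> {"fn": "move_arm", "kwargs": {"rows": [{"xyz":[0,0,0],"twist":[0,0,0],"grip":1},{"xyz":[0,0,2],"twist":[0,0,0],"grip":1},{"xyz":[0,0,5],"twist":[0,0,0],"grip":1},{"xyz":[0,0,5],"twist":[0,0,0],"grip":1},{"xyz":[0,0,5],"twist":[0,0,0],"grip":1}]}}

```text
time: 29.25
position: [0.5677, -0.2796, 0.0669]
tool_rot: [-0.409, -3.112, -0.001]
ft_force: [-0.5, 1.1, 0.3]
grip_width: 0.393
```

```bash
python3 - <<'E'
from h import *
s,d=snap('side','s9');t,d=snap('top','t9')
cv2.imwrite('pics/c9.png',np.hstack([cv2.resize(s[80:240,350:500],(400,427)),cv2.resize(t[150:310,400:550],(400,427))]))
E
python3 plan.py "(.5686,-.2798,.016,75)"
```

```text
t 29.35 pos [ 0.5694 -0.2806  0.0691] jaw 75.0 F [-0.8  0.1 -0.9] g 0.392 q [ 0.01  0.42  0.5   1.67 -0.22  1.1   1.89]
(0.5686, -0.2798, 0.016, 75) xyz cm [0.1  0.06 5.31] |5.3| twist [-0.     0.001  0.   ]
```

View pics/c9.png

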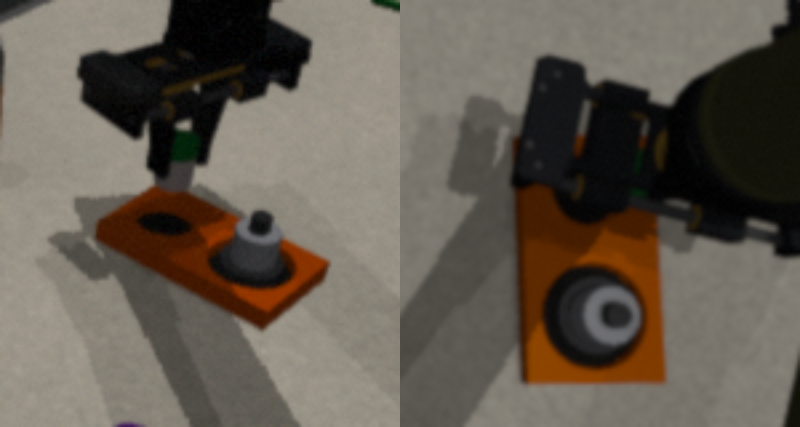

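The die stands in its pocket (255,255), and the jar hangs upright at (178,165) above the small pocket (165,222). Lowering.

>>> {"fn": "move_arm", "kwargs": {"rows": [{"xyz":[0.1,0.05,1.5],"twist":[0,0,0],"grip":1},{"xyz":[0.1,0.05,3],"twist":[0,0,0],"grip":1},{"xyz":[0.1,0.05,4.2],"twist":[0,0,0],"grip":1},{"xyz":[0.1,0.05,4.9],"twist":[0,0,0],"grip":1},{"xyz":[0.1,0.05,4.9],"twist":[0,0,0],"grip":1}]}}

```text
time: 29.85
position: [0.5669, -0.2793, 0.0173]
tool_rot: [-0.41, -3.112, -0.001]
ft_force: [1.0, 0.8, 0.2]
grip_width: 0.393
```

>>> {"fn": "move_arm", "kwargs": {"rows": [{"xyz":[0,0,0],"twist":[0,0,0],"grip":1},{"xyz":[0,0,0],"twist":[0,0,0],"grip":1},{"xyz":[0,0,0],"twist":[0,0,0],"grip":1}]}}

```text
time: 30.15
position: [0.5684, -0.2799, 0.0196]
tool_rot: [0.41, 3.114, -0.0]
ft_force: [0.0, 1.3, -0.7]
grip_width: 0.392
```

```bash
python3 plan.py "(.5686,-.2798,.016,75)"
```

```text
t 30.15 pos [ 0.5684 -0.2799  0.0196] jaw 75.0 F [ 0.   1.3 -0.7] g 0.392 q [ 0.03  0.48  0.49  1.71 -0.26  1.02  1.91]
(0.5686, -0.2798, 0.016, 75) xyz cm [-0.02  0.02  0.36] |0.4| twist [ 0.     0.001 -0.   ]
```

>>> {"fn": "move_arm", "kwargs": {"rows": [{"xyz":[0,0,0.2],"twist":[0,0,0],"grip":1},{"xyz":[0,0,0.37],"twist":[0,0,0],"grip":1},{"xyz":[0,0,0.37],"twist":[0,0,0],"grip":1},{"xyz":[0,0,0.37],"twist":[0,0,0],"grip":1},{"xyz":[0,0,0.37],"twist":[0,0,0],"grip":1}]}}

```text
time: 30.65
position: [0.5683, -0.2798, 0.016]
tool_rot: [0.41, 3.114, 0.0]
ft_force: [-1.4, 0.7, 6.2]
grip_width: 0.395
```

>>> {"fn": "move_arm", "kwargs": {"rows": [{"xyz":[0,0,0],"twist":[0,0,0],"grip":0.58},{"xyz":[0,0,0],"twist":[0,0,0],"grip":0.5},{"xyz":[0,0,0],"twist":[0,0,0],"grip":0.3},{"xyz":[0,0,0],"twist":[0,0,0],"grip":0},{"xyz":[0,0,0],"twist":[0,0,0],"grip":0}]}}

```text
time: 31.15
position: [0.5678, -0.2796, 0.015]
tool_rot: [-0.41, -3.114, -0.0]
ft_force: [-0.3, 0.5, -0.3]
grip_width: 0.688
```

>>> {"fn": "move_arm", "kwargs": {"rows": [{"xyz":[0,0,0],"twist":[0,0,0],"grip":0},{"xyz":[0,0,0],"twist":[0,0,0],"grip":0},{"xyz":[0,0,-1],"twist":[0,0,0],"grip":0},{"xyz":[0,0,-3],"twist":[0,0,0],"grip":0},{"xyz":[0,0,-6],"twist":[0,0,0],"grip":0}]}}

```text
time: 31.65
position: [0.5668, -0.2792, 0.075]
tool_rot: [-0.41, -3.112, -0.001]
ft_force: [0.0, -0.2, -0.7]
grip_width: 0.989
```

>>> {"fn": "move_arm", "kwargs": {"rows": [{"xyz":[0,0,-4],"twist":[0,0,0],"grip":0},{"xyz":[0,0,-8],"twist":[0,0,0],"grip":0},{"xyz":[0,0,-12],"twist":[0,0,0],"grip":0},{"xyz":[0,0,-14],"twist":[0,0,0],"grip":0},{"xyz":[0,0,-14],"twist":[0,0,0],"grip":0}]}}

```text
time: 32.15
position: [0.5698, -0.2811, 0.2203]
tool_rot: [0.409, 3.107, -0.003]
ft_force: [-0.1, 1.0, 0.1]
grip_width: 1.003
```

>>> {"fn": "move_arm", "kwargs": {"rows": [{"xyz":[0,0,0],"twist":[0,0,0],"grip":0},{"xyz":[0,0,0],"twist":[0,0,0],"grip":0},{"xyz":[0,0,0],"twist":[0,0,0],"grip":0}]}}

```text
time: 32.45
position: [0.5672, -0.2792, 0.2136]
tool_rot: [-0.41, -3.112, -0.001]
ft_force: [-0.4, -0.3, -0.8]
grip_width: 0.998
```

```bash
python3 - <<'E'
from h import *
from m import T,box
for n in('side','top'):
    s,d=snap(n,n+'10');T[n]=(s,cloud(n,d),d)
n='side'
box(n,390,120,425,175,.048,.06,'jarlid');box(n,425,140,470,190,.062,.075,'plunger')
box(n,195,240,250,285,.06,.075,'vialcap');box(n,200,270,290,340,.040,.048,'ports');box(n,220,285,290,340,.030,.039,'cell')
box(n,328,195,350,228,.05,.07,'red');box(n,165,200,218,240,.005,.03,'petri');box(n,325,85,355,155,.13,.17,'can');box(n,385,236,412,270,.04,.055,'purple')
box('top',318,210,344,240,.05,.07,'red')
cv2.imwrite('pics/c10.png',np.vstack([T['side'][0][50:350],T['top'][0][70:320]]))
E
python3 plan.py ""
```

```text
side jarlid 106 zmed 0.0526 z95 0.0543 mean [ 0.5674 -0.2774] circ [ 0.5682 -0.279 ] 0.0176 rect [ 568.3 -278.1] [31.1 33.8] 36.7
side plunger 43 zmed 0.0671 z95 0.0687 mean [ 0.4761 -0.2777] circ [ 0.4768 -0.2789] 0.0091 rect [ 477.2 -278.1] [16.4 17. ] 77.3
side vialcap 134 zmed 0.0674 z95 0.0691 mean [0.5985 0.2547] circ [0.6002 0.2536] 0.0116 rect [600.1 254.1] [21.5 22.3] 89.5
side ports 49 zmed 0.0427 z95 0.0444 mean [0.5218 0.2717] circ [0.5423 0.272 ] 0.0545 rect [541.9 268.7] [ 10.1 108.7] 82.4
side cell 738 zmed 0.0359 z95 0.0378 mean [0.5102 0.274 ] circ [0.512  0.2732] 0.0357 rect [513.1 272.4] [38.6 65.5] 78.7
side red 101 zmed 0.0590 z95 0.0608 mean [ 0.5565 -0.0037] circ [ 0.5587 -0.0054] 0.0122 rect [558.   -5.5] [21.3 21.7] 83.7
side petri 834 zmed 0.0105 z95 0.0162 mean [0.7738 0.2117] circ [0.7679 0.2119] 0.0461 rect [768.1 213.5] [88.7 87.6] 6.6
side can 302 zmed 0.1469 z95 0.1508 mean [ 0.7507 -0.2125] circ [ 0.7558 -0.2182] 0.026 rect [ 755.2 -217.1] [49.8 50.2] 87.4
side purple 226 zmed 0.0447 z95 0.0462 mean [ 0.4056 -0.0062] circ [ 0.407  -0.0076] 0.0186 rect [406.8  -7.9] [33.5 35.5] 38.6
top red 125 zmed 0.0599 z95 0.0618 mean [ 0.5573 -0.0072] circ [ 0.5577 -0.0072] 0.0114 rect [557.3  -7.3] [22.1 20.5] 89.5
t 32.55 pos [ 0.5674 -0.2794  0.214 ] jaw 75.0 F [-0.2  0.2 -0.7] g 1.002 q [-0.01  0.31  0.54  1.51 -0.16  1.37  1.84]
```

View pics/c10.png

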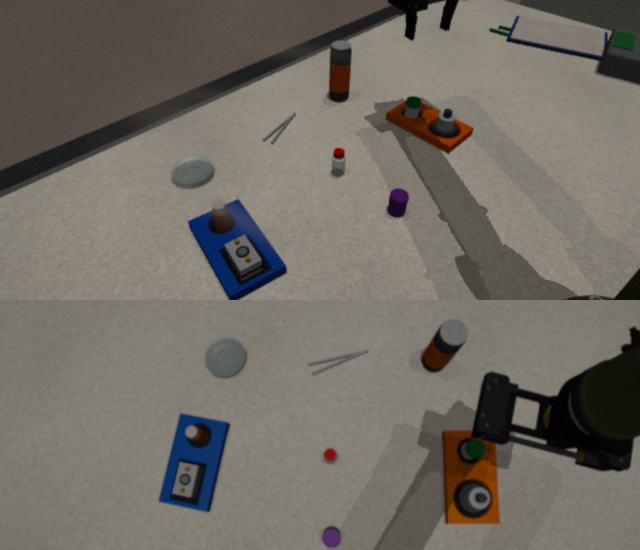

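All four items stand in their pockets: vial (221,217) and cell (243,257) in blue, jar (413,107) and die (447,122) in orange. The red vial, can, petri dish, tweezers and purple jar are where they were, and the gripper is clear. Handing in.

```bash
python3 -c "
from bench import ctrl
print(ctrl.close_job())"
```

```text
the job is handed in; nothing more can be done
None
```

Both kits are made up and the job is handed in at about 33 s. I finished the blue kit (liquid cell, then amber vial) before starting the orange one (pellet die, then green-lidded jar).

**Last checks:** by depth, each item's top stands where it should if it sits flat on the 8 mm pocket floor:

| Item | Top measured | Top expected |
|---|---|---|
| Liquid cell | 36 mm | 36 mm |
| Amber vial | 67.4 mm | 68 mm |
| Pellet die | 67.1 mm | 68 mm |
| Green-lidded jar | 52.6 mm | 53 mm |

All four are within about 3 mm of their pocket centres. The red-capped vial, duster can, petri dish and purple decoy measured unmoved. The tweezers I checked only by eye in the last picture, and they look unmoved too.

**What failed or disagreed:**
- **First grasp:** the first try at the cell closed above it without moving it. The fingertips stand about 9 mm behind the reported TCP, not 11 mm ahead as the text says. I measured this in the depth image and corrected all later heights.
- **Cell release:** the cell was released about 2–3 mm above the floor. It settled flat.

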